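# Bin the worn rasp and ease the sprung flap shut

## Task

Drop the worn rasp, the one with the bare tang and no handle, into the open steel waste bin. Then bring the bin's sprung flap down by its handle bar until it is fully shut, easing it all the way so that it never swings free or slams. Leave the good file with the wooden handle and everything else on the bench where it is.

Things in the scene. Friction and masses are not known exactly. Their poses are not given: they have to be found in the camera images.
- bin: Open-topped grey steel box fixed to the bench, outside 110 mm (x) by 220 mm (y) by 140 mm high, walls and floor 5 mm, on a 150 by 250 mm foot plate. Origin: centre of the underside; z up. The flap is hinged along y on the +x rim (the side away from the robot; the bin is turned by up to 0.4 rad), its handle comes to the -x side when shut. Flap plate: 216 mm wide, 4 mm thick.
- bin_mouth (a point): Centre of the bin's open mouth, at rim height, 140 mm above the bench; axes as the bin's. The whole 100 by 210 mm inside is open while the flap is up. The 145 mm rasp fits through only with its length roughly along the bin's y.
- flap_hinge (a point): Middle of the flap's hinge line, 55 mm along the bin's +x from the bin's centre and 141 mm above the bench; axes as the bin's, the hinge line is y.
- flap_bar (a point): Middle of the flap's handle bar: a round steel bar 12 mm thick, 120 mm long, parallel to the hinge and 150 mm from it, with an arm at each end to the flap's free edge. Between bar and edge (112 mm from the hinge) a gap of 32 mm is clear for 108 mm along the bar. Shut, the bar is 145 mm above the bench, its axis 40 mm in front of the bin; fully open, 88 mm beyond the hinge, 265 mm up.
- flap (a joint): Angle of the flap in rad: 0 shut flat on the rim, 1.57 upright, 2.2 fully open against its stop, leaning back away from the robot, where it starts and stays by itself. A spring (0.05 to 0.11 N m) pulls it shut; below about 1.9 rad spring and weight (0.45 kg) together swing it shut hard unless it is held (up to about 2.5 N at the bar).
- rasp_mid (a point): Worn rasp lying flat: dark steel blade 110 mm long (its x), 26 mm wide (y), 12 mm thick, with a bare stepped tang 36 mm long at its -x end, no handle; about 0.28 kg. The point is the centre of the blade, half-way up (6 mm above the bench); z up.
- file_mid (a point): Good file, to be left alone: the same blade but with a round wooden handle 85 mm long, 24 mm thick; 195 mm over all. The point is the middle of its length, 6 mm above the bench; blade towards +x.
- square_mid (a point): Try square, left alone: wooden stock 110 mm long (y), 22 mm thick, with a steel blade 150 mm long to +x. The point is the middle of the stock.
- bottle_mid (a point): Green spray bottle, left alone: 68 mm wide, 192 mm tall, upright; the point is on its axis 90 mm up.
- mallet_mid (a point): Wooden mallet, left alone: head 55 by 100 by 55 mm, handle 160 mm towards -x. The point is the centre of the head.
- tin_mid (a point): Round steel wax tin, left alone: 80 mm across, 60 mm tall. The point is its centre.
- offcut_mid (a point): Wood offcut, left alone: 45 by 130 by 20 mm. The point is its centre.
Things that resemble listed ones, but are neither listed nor needed, are in the scene too. Leave any green or red look-alike of the part that bears rasp_mid alone.

How it is judged:
By the outcome, as a careful person would: the job done as asked, in the order asked, and still so for the second after the job is handed in, with the robot touching nothing.
It also fails if it takes over 54 s, if anything falls off the work surface, if the arm or the gripper's body presses on something with over 40 N, if the wrist force passes 120 N, or if a joint passes its speed limit or range.

## Robot

A 7-joint arm with a two-finger parallel gripper is mounted at the origin on the work surface. World frame = base frame: x ahead of the robot, y to its left, z up, the work surface at z = 0. Lengths are in m, angles in rad, forces in N, time in s.
With the tool pointing down it reaches from about 0.425 to 0.875 m from the base axis. Payload 4.7 kg.
Tool frame: the origin (TCP) lies midway between the tips of the shut fingers; the grasp point (between the pads) lies 19 mm behind it; z points along the fingers, x is the direction in which the jaws open and shut, and the axes are right-handed (so a half turn about z gives the same grasp; the last joint's range is limited). The gripper opens to 87 mm and grips with 3 to 60 N. Pads are 19 mm wide; open, the fingers measure 117 mm over their backs; the gripper's body (75 mm by 190 mm) begins 51 mm behind the grasp point.
Start: joints at [-1.266, 0.321, -0.07, 1.45, 0.023, 1.371, -0.057], TCP at [0.186, 0.623, 0.223] pointing down, gripper open.
Joint ranges: [-2.86, 2.86], [-0.3, 2.09], [-1.38, 1.24], [0.06, 2.45], [-1.56, 4.7], [0.09, 2.05], [-2.69, 2.69]. Speed limits (rad/s): [2.57, 2.57, 3.14, 3.14, 3.14, 3.14, 3.14].

## Interface

Orientations are given as a 3x3 rotation matrix whose columns are the frame's x, y, z axes.
In Python, from workcell import r, cams gives the robot as it stands. The module is installed in compiled form; this text tells all that it offers.
- The arm moves only by the shell command python3 -m jog 'ROWS' [FORCE]. ROWS is JSON, a list of rows, each a list of 7 numbers: the closure in counts, from 0 (fully open) to 255 (shut), then the shift along the tool's x, y, z each as a share of 40 mm, from -1 to 1, then the turn, a rotation vector about the tool's x, y, z each as a share of 4 degrees, from -1 to 1. A call has 1 to 20 rows; each row shifts and turns the commanded pose from where the row before left it, along the tool's axes as they then stand; what a row does not reach is not made up. A row lasts 1/8 s, in which the tool goes at most 62.5 mm and 10.7 degrees, less where a joint would pass 70% of its speed; a pose out of reach is approached as far as the arm can. A call with a number of a shift or a turn outside -1 to 1 is refused whole. A call with a gripper value outside its range is refused whole. The fingers move at their own pace and stop on an object; FORCE is the grip in N (left out, the last holds). Time passes only in rows, so rows that do not move let the fingers close. It gives the time, the measured TCP pose, the force and the opening at its end, in the units of the state.
- r.state(): the state, without advancing time (a new reading comes with each control period).
- cams.camera(name): name is "scene" or "top" or "wrist"; returns (picture, depth): 384x512x3 uint8, blue, green, red; 384x512 float32, m along the optical axis (not along the pixel's ray), 0 where there is no reading.
- cams.get_calibration(name): a dict with "camera_matrix" (3x3 intrinsics, pixels), "cam_to_world" (4x4, takes a point from camera to world coordinates); the wrist camera has in their place "T_tool_cam" (4x4, takes a point from camera to tool coordinates, whose origin is the TCP and whose axes are the tool frame's). Camera axes: x right, y down, z forward; pixel columns grow to the right and rows downward; lengths in m; the calibration is good to about 2 mm. A picture is of the moment at which its call begins: read the wrist's pose just before it. get_calibration takes no time and is no camera call.
- r.close_job(): hands the job in, once; it reports no verdict.
The state is a dict: "time_s": time; "q": joint angles; "joint_velocities": joint speeds; "joint_torque": joint torques, N m; "ee_pos": TCP position; "tcp_rot": TCP orientation; "force": force on the tool from outside, world axes, zero at the start; "moment": the same for the moment, N m; "gripper_width": opening from 0.0 (shut) to 1.0 (fully open).
Only numpy, scipy, OpenCV 4.12 (cv2) and the standard library are available. Lean on these libraries where they do the work, as an engineer would, in place of code of your own. Each camera call takes 0.05 s, during which the arm holds its last target.

## Working session

There is one attempt and no reset: what is moved stays moved. The work goes in short steps, Python scripts to look and compute and a shell command to move; the robot and the scene stay as the last step left them, time stands still between calls to the robot, and variables do not carry over. Pictures are saved under pics/ and viewed, and the job is handed in when it is done.

```bash
mkdir -p pics; python3 - <<'E'
from workcell import r,cams
import cv2,numpy as np
s=r.state()
print({k:np.round(v,3).tolist() for k,v in s.items()})
for n in("scene","top"):
    im,d=cams.camera(n); cv2.imwrite(f"pics/{n}0.png",im); np.savez(f"{n}0.npz",im=im,d=d)
    c=cams.get_calibration(n); print(n,{k:np.round(v,4).tolist() for k,v in c.items()})
print(cams.get_calibration("wrist"))
E
```

```text
{'time_s': 0.0, 'q': [-1.266, 0.322, -0.07, 1.452, 0.023, 1.371, -0.057], 'joint_velocities': [-0.0, 0.002, -0.0, -0.0, 0.0, 0.001, 0.0], 'joint_torque': [0.0, -49.128, -0.404, -31.253, -0.064, 0.044, 0.0], 'ee_pos': [0.186, 0.622, 0.221], 'tcp_rot': [[0.287, 0.958, -0.0], [0.958, -0.287, -0.002], [-0.002, 0.0, -1.0]], 'force': [-0.044, 0.528, 0.151], 'moment': [-0.005, 0.001, -0.006], 'gripper_width': 0.999}
scene {'camera_matrix': [[359.4115, 0.0, 253.2663], [0.0, 359.4115, 187.9111], [0.0, 0.0, 1.0]], 'cam_to_world': [[-0.4143, 0.5289, -0.7407, 1.2943], [0.9099, 0.2209, -0.3513, 0.3614], [-0.0222, -0.8195, -0.5727, 0.7009], [0.0, 0.0, 0.0, 1.0]]}
top {'camera_matrix': [[379.7517, 0.0, 252.275], [0.0, 379.7517, 188.5016], [0.0, 0.0, 1.0]], 'cam_to_world': [[0.0159, -0.9923, 0.1232, 0.3743], [-0.9999, -0.015, 0.0081, -0.0189], [-0.0062, -0.1233, -0.9924, 1.3071], [0.0, 0.0, 0.0, 1.0]]}
{'camera_matrix': array([[291.1062075 ,   0.        , 251.90069912],
       [  0.        , 291.1062075 , 190.6172998 ],
       [  0.        ,   0.        ,   1.        ]]), 'T_tool_cam': array([[ 9.99999638e-01,  7.61260949e-04,  3.79395189e-04,
        -4.18169176e-04],
       [-8.37907916e-04,  9.58350456e-01,  2.85593593e-01,
        -7.83405179e-02],
       [-1.46182303e-04, -2.85593808e-01,  9.58350748e-01,
        -1.62612350e-01],
       [ 0.00000000e+00,  0.00000000e+00,  0.00000000e+00,
         1.00000000e+00]])}
```

View pics/scene0.png

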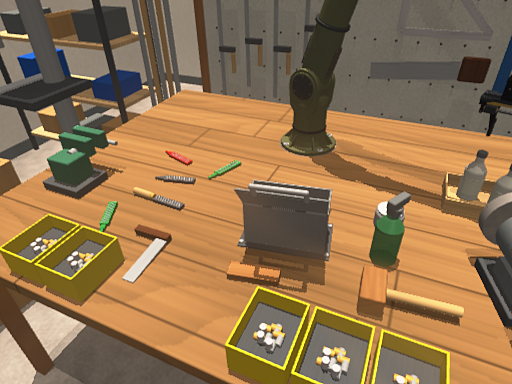

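View pics/top0.png

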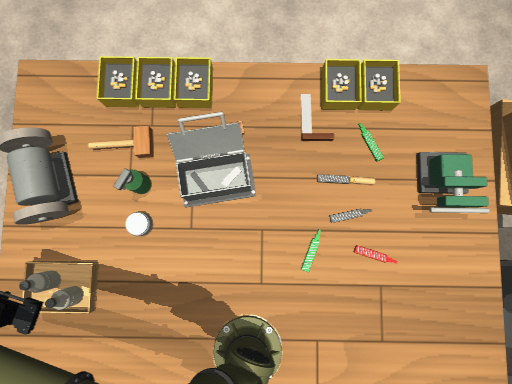

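The top view shows the possible rasps: a grey one with a bare tang at (350,215), the file with the wooden handle at (346,180), green look-alikes at (371,141) and (312,250), and a red one at (375,254). By the description I choose (350,215). The bin is at (215,170), with its flap open. Next I'll check a close crop and measure.

```bash
cat > h.py <<'E'
import numpy as np,cv2
from workcell import r,cams
def ray(n,uv):
    c=cams.get_calibration(n);K=c["camera_matrix"];T=c["cam_to_world"]
    d=np.c_[np.atleast_2d(uv),np.ones(len(np.atleast_2d(uv)))]@np.linalg.inv(K).T
    return T[:3,3],d@T[:3,:3].T
def onz(n,uv,z):
    o,d=ray(n,uv); return o+d*((z-o[2])/d[:,2])[:,None]
def cloud(n,d):
    c=cams.get_calibration(n);K=c["camera_matrix"];T=c["cam_to_world"]
    v,u=np.mgrid[:384,:512]
    p=np.stack([(u-K[0,2])/K[0,0]*d,(v-K[1,2])/K[1,1]*d,d],-1)
    return p@T[:3,:3].T+T[:3,3]
E
python3 - <<'E'
from h import *
z=np.load("top0.npz");im=z["im"];P=cloud("top",z["d"])
a=cv2.resize(im[110:275,300:400],None,fx=5,fy=3.6,interpolation=cv2.INTER_CUBIC)
a=cv2.resize(im[150:250,300:400],(550,550),interpolation=cv2.INTER_CUBIC)
cv2.imwrite("pics/crop_rasp.png",a)
cv2.imwrite("pics/crop_bin.png",cv2.resize(im[100:215,155:265],(574,600),interpolation=cv2.INTER_CUBIC))
# rasp mask: low saturation
hsv=cv2.cvtColor(im,cv2.COLOR_BGR2HSV);m=np.zeros(im.shape[:2],np.uint8)
m[200:228,322:380]=(hsv[200:228,322:380,1]<70)
n,l,st,ce=cv2.connectedComponentsWithStats(m);i=1+np.argmax(st[1:,4]);print(st[i],ce[i])
c,_=cv2.findContours((l==i).astype(np.uint8),0,1);print(cv2.minAreaRect(c[0]))
box=cv2.boxPoints(cv2.minAreaRect(c[0]));print(box, onz("top",box,0.009).round(4))
pp=P[l==i];xy=onz("top",np.argwhere(l==i)[:,::-1].astype(float),0.01)[:,:2]
print(xy.mean(0)); u,s,vt=np.linalg.svd(xy-xy.mean(0));print(vt[0]); t=(xy-xy.mean(0))@vt[0];w=(xy-xy.mean(0))@vt[1]
for k in np.arange(-.08,.081,.01):
    q=w[(t>=k)&(t<k+.01)]; 
    if len(q):print(round(k,2),len(q),q.min().round(4),q.max().round(4))
# bin points
b=P[100:215,155:265].reshape(-1,3);
for lo,hi in((.135,.147),(.255,.28)):
    q=b[(b[:,2]>lo)&(b[:,2]<hi)];print(lo,len(q),cv2.minAreaRect(q[:,:2].astype(np.float32)),cv2.boxPoints(cv2.minAreaRect(q[:,:2].astype(np.float32))).round(3).tolist())
E
```

```text
[329 209  43  14 277] [347.90252708 214.78700361]
((350.38818359375, 214.2470703125), (7.37563419342041, 42.51836395263672), 77.47119140625)
[[328.83527 215.25883]
 [370.34113 206.0353 ]
 [371.9411  213.2353 ]
 [330.43524 222.45885]] [[ 0.4474 -0.2707  0.009 ]
 [ 0.4811 -0.4127  0.009 ]
 [ 0.4566 -0.4176  0.009 ]
 [ 0.423  -0.276   0.009 ]]
[ 0.44995562 -0.3354668 ]
[ 0.23166807 -0.97279489]
-0.07 9 -0.0113 0.0099
-0.06 22 -0.0121 0.0125
-0.05 22 -0.0125 0.0121
-0.04 21 -0.0114 0.0114
-0.03 22 -0.0121 0.0125
-0.02 22 -0.0118 0.0121
-0.01 22 -0.0125 0.0113
-0.0 22 -0.0121 0.0124
0.01 21 -0.0118 0.011
0.02 22 -0.0125 0.0121
0.03 23 -0.0122 0.0124
0.04 19 -0.0111 0.0109
0.05 12 -0.006 0.0054
0.06 10 -0.0049 0.0065
0.07 6 -0.003 0.0036
0.08 2 -0.0012 0.0021
0.135 394 ((0.5671639442443848, 0.11514219641685486), (0.11845371872186661, 0.21955309808254242), 10.443730354309082) [[0.48899999260902405, 0.21199999749660492], [0.5289999842643738, -0.004000000189989805], [0.6449999809265137, 0.017999999225139618], [0.6060000061988831, 0.23399999737739563]]
0.255 209 ((0.706038773059845, 0.13992035388946533), (0.015426302328705788, 0.13072916865348816), 10.045751571655273) [[0.6869999766349792, 0.2029999941587448], [0.7099999785423279, 0.07400000095367432], [0.7250000238418579, 0.07699999958276749], [0.7020000219345093, 0.20600000023841858]]
```

View pics/crop_rasp.png

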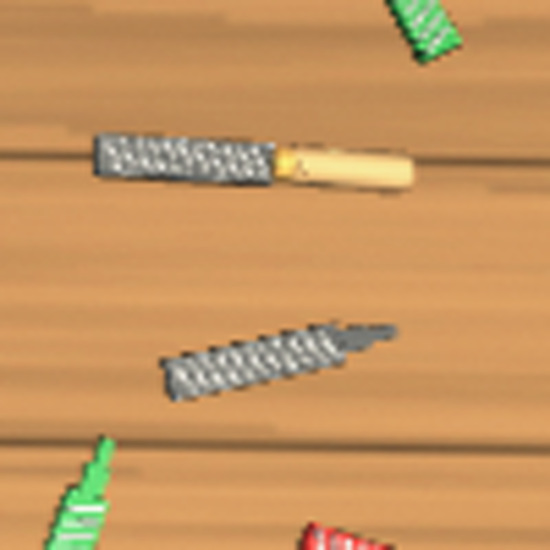

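View pics/crop_bin.png

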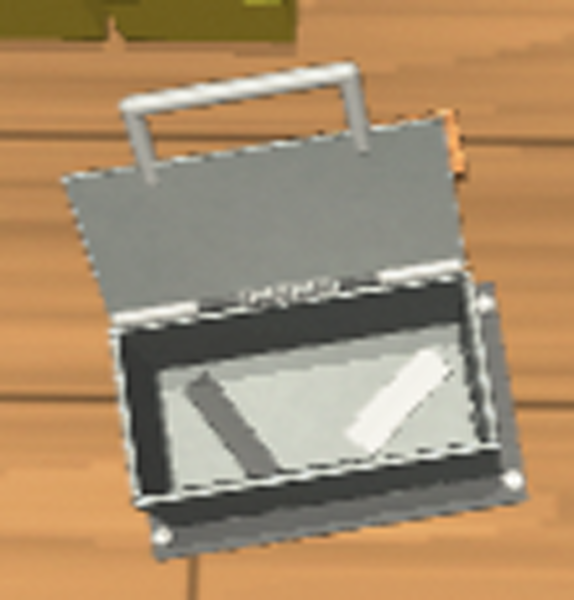

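The crop confirms it: the piece at full-frame (350,215) has a bare stepped tang and no handle. The one above it has the wooden handle. The bin is empty enough and its flap is open. Next I'll work out the approach rows.

```bash
cat > plan.py <<'E'
from h import *
from scipy.spatial.transform import Rotation as R
def rows(wps, start=None):
    """wps: list of (pos, R, nrows); prints 6 numbers per row in tool axes"""
    s=r.state(); p,Q=(np.array(s["ee_pos"]),np.array(s["tcp_rot"])) if start is None else start
    for (tp,tQ,n) in wps:
        p0=p.copy();Q0=Q.copy();rv=R.from_matrix(Q0.T@tQ).as_rotvec()
        for i in range(1,n+1):
            np_=p0+(np.array(tp)-p0)*i/n; nQ=Q0@R.from_rotvec(rv*i/n).as_matrix()
            d=Q.T@(np_-p)/.04; w=R.from_matrix(Q.T@nQ).as_rotvec()/np.radians(4)
            print(np.r_[d,w].round(2).tolist(),"->",np_.round(3))
            p,Q=np_,nQ
def down(yaw):
    c,s=np.cos(yaw),np.sin(yaw); return np.array([[c,s,0],[s,-c,0],[0,0,-1.]])
def show():
    s=r.state();Q=np.array(s["tcp_rot"]);print("t",round(s["time_s"],2),np.round(s["ee_pos"],4),"yaw",np.degrees(np.arctan2(Q[1,0],Q[0,0])).round(2),"zax",Q[:,2].round(3),"F",np.round(s["force"],1),"w",round(s["gripper_width"],3),"q",np.round(s["q"],2))
E
python3 - <<'E'
from plan import *
Y=np.radians
rows([((.30,.46,.28),down(Y(60)),5),((.45,.22,.30),down(Y(35)),8),((.49,.0,.28),down(Y(13.4)),7),((.47,-.2,.2),down(Y(13.4)),6),((.449,-.331,.10),down(Y(13.4)),5)])
E
```

```text
[-0.61, 0.78, -0.29, 0.0, 0.0, 0.67] -> [0.209 0.59  0.233]
[-0.58, 0.81, -0.29, 0.0, 0.0, 0.67] -> [0.232 0.557 0.245]
[-0.54, 0.83, -0.29, 0.0, 0.0, 0.67] -> [0.255 0.525 0.257]
[-0.5, 0.86, -0.29, 0.0, 0.0, 0.67] -> [0.277 0.492 0.268]
[-0.46, 0.88, -0.29, 0.0, 0.0, 0.67] -> [0.3  0.46 0.28]
[-0.42, 0.78, -0.06, -0.0, 0.0, 0.78] -> [0.319 0.43  0.283]
[-0.37, 0.8, -0.06, -0.0, 0.0, 0.78] -> [0.338 0.4   0.285]
[-0.33, 0.82, -0.06, -0.0, 0.0, 0.78] -> [0.356 0.37  0.288]
[-0.28, 0.84, -0.06, -0.0, 0.0, 0.78] -> [0.375 0.34  0.29 ]
[-0.24, 0.85, -0.06, -0.0, 0.0, 0.78] -> [0.394 0.31  0.292]
[-0.19, 0.86, -0.06, -0.0, 0.0, 0.78] -> [0.412 0.28  0.295]
[-0.14, 0.87, -0.06, -0.0, 0.0, 0.78] -> [0.431 0.25  0.298]
[-0.09, 0.88, -0.06, -0.0, 0.0, 0.78] -> [0.45 0.22 0.3 ]
[-0.33, 0.73, 0.07, -0.0, 0.0, 0.77] -> [0.456 0.189 0.297]
[-0.29, 0.74, 0.07, -0.0, 0.0, 0.77] -> [0.461 0.157 0.294]
[-0.25, 0.76, 0.07, -0.0, 0.0, 0.77] -> [0.467 0.126 0.291]
[-0.21, 0.77, 0.07, -0.0, 0.0, 0.77] -> [0.473 0.094 0.289]
[-0.17, 0.78, 0.07, -0.0, 0.0, 0.77] -> [0.479 0.063 0.286]
[-0.13, 0.79, 0.07, -0.0, 0.0, 0.77] -> [0.484 0.031 0.283]
[-0.09, 0.79, 0.07, -0.0, 0.0, 0.77] -> [0.49 0.   0.28]
[-0.27, 0.79, 0.33, 0.0, -0.0, 0.0] -> [ 0.487 -0.033  0.267]
[-0.27, 0.79, 0.33, 0.0, -0.0, 0.0] -> [ 0.483 -0.067  0.253]
[-0.27, 0.79, 0.33, 0.0, -0.0, 0.0] -> [ 0.48 -0.1   0.24]
[-0.27, 0.79, 0.33, 0.0, -0.0, 0.0] -> [ 0.477 -0.133  0.227]
[-0.27, 0.79, 0.33, 0.0, -0.0, 0.0] -> [ 0.473 -0.167  0.213]
[-0.27, 0.79, 0.33, 0.0, -0.0, 0.0] -> [ 0.47 -0.2   0.2 ]
[-0.25, 0.61, 0.5, 0.0, 0.0, 0.0] -> [ 0.466 -0.226  0.18 ]
[-0.25, 0.61, 0.5, 0.0, 0.0, 0.0] -> [ 0.462 -0.252  0.16 ]
[-0.25, 0.61, 0.5, 0.0, 0.0, 0.0] -> [ 0.457 -0.279  0.14 ]
[-0.25, 0.61, 0.5, 0.0, 0.0, 0.0] -> [ 0.453 -0.305  0.12 ]
[-0.25, 0.61, 0.5, 0.0, -0.0, 0.0] -> [ 0.449 -0.331  0.1  ]
```

```bash
python3 -m jog '[[0,-0.6,0.8,-0.3,0,0,0.7],[0,-0.6,0.8,-0.3,0,0,0.7],[0,-0.55,0.85,-0.3,0,0,0.7],[0,-0.5,0.85,-0.3,0,0,0.7],[0,-0.45,0.9,-0.3,0,0,0.7],[0,-0.4,0.8,-0.05,0,0,0.8],[0,-0.35,0.8,-0.05,0,0,0.8],[0,-0.35,0.8,-0.05,0,0,0.8],[0,-0.3,0.85,-0.05,0,0,0.8],[0,-0.25,0.85,-0.05,0,0,0.8],[0,-0.2,0.85,-0.05,0,0,0.8],[0,-0.15,0.85,-0.05,0,0,0.8],[0,-0.1,0.9,-0.05,0,0,0.8],[0,-0.3,0.75,0.05,0,0,0.75],[0,-0.3,0.75,0.05,0,0,0.75],[0,-0.25,0.75,0.05,0,0,0.75],[0,-0.2,0.75,0.05,0,0,0.75],[0,-0.15,0.8,0.05,0,0,0.75],[0,-0.15,0.8,0.05,0,0,0.75],[0,-0.1,0.8,0.05,0,0,0.7]]' 30; python3 - <<'E'
from plan import *
show();Y=np.radians
rows([((.47,-.2,.24),down(Y(13.4)),6),((.452,-.31,.18),down(Y(13.4)),4)])
E
```

```text
time_s: 2.6
ee_pos: [0.4838, -0.0079, 0.2845]
tcp_rot: [[0.975, 0.221, 0.0], [0.221, -0.975, 0.0], [0.0, -0.0, -1.0]]
force: [-0.1, 0.3, 0.7]
gripper_width: 0.999
t 2.6 [ 0.4838 -0.0079  0.2845] yaw 12.75 zax [ 0.  0. -1.] F [-0.1  0.3  0.7] w 0.999 q [-0.61 -0.09  0.54  1.77  0.05  1.45  0.14]
[-0.23, 0.77, 0.19, -0.0, -0.0, -0.03] -> [ 0.482 -0.04   0.277]
[-0.23, 0.77, 0.19, -0.0, -0.0, -0.03] -> [ 0.479 -0.072  0.27 ]
[-0.24, 0.77, 0.19, -0.0, -0.0, -0.03] -> [ 0.477 -0.104  0.262]
[-0.24, 0.77, 0.19, -0.0, -0.0, -0.03] -> [ 0.475 -0.136  0.255]
[-0.24, 0.77, 0.19, -0.0, -0.0, -0.03] -> [ 0.472 -0.168  0.247]
[-0.24, 0.77, 0.19, -0.0, -0.0, -0.03] -> [ 0.47 -0.2   0.24]
[-0.27, 0.64, 0.38, 0.0, 0.0, 0.0] -> [ 0.465 -0.228  0.225]
[-0.27, 0.64, 0.37, 0.0, 0.0, 0.0] -> [ 0.461 -0.255  0.21 ]
[-0.27, 0.64, 0.37, 0.0, 0.0, 0.0] -> [ 0.456 -0.282  0.195]
[-0.27, 0.64, 0.38, 0.0, 0.0, 0.0] -> [ 0.452 -0.31   0.18 ]
```

```bash
python3 -m jog '[[0,-0.25,0.75,0.2,0,0,0],[0,-0.25,0.75,0.2,0,0,0],[0,-0.25,0.75,0.2,0,0,0],[0,-0.25,0.75,0.2,0,0,0],[0,-0.25,0.75,0.2,0,0,0],[0,-0.25,0.75,0.2,0,0,0],[0,-0.25,0.65,0.4,0,0,-0.15],[0,-0.25,0.65,0.4,0,0,0],[0,-0.25,0.65,0.4,0,0,0],[0,-0.25,0.65,0.4,0,0,0],[0,0,0,0,0,0,0]]'; python3 - <<'E'
from plan import *
show();s=r.state()
im,d=cams.camera("wrist");cv2.imwrite("pics/w1.png",im)
c=cams.get_calibration("wrist");K=c["camera_matrix"];T=c["T_tool_cam"]
W=np.eye(4);W[:3,:3]=s["tcp_rot"];W[:3,3]=s["ee_pos"];T=W@T
hsv=cv2.cvtColor(im,cv2.COLOR_BGR2HSV)
m=(hsv[...,1]<70).astype(np.uint8)
n,l,st,ce=cv2.connectedComponentsWithStats(m)
for i in range(1,n):
    if st[i,4]>150: print(i,st[i],ce[i].round(1))
np.savez("w1.npz",im=im,d=d,T=T,l=l)
E
```

```text
time_s: 3.98
ee_pos: [0.4482, -0.308, 0.1715]
tcp_rot: [[0.974, 0.228, -0.003], [0.228, -0.974, -0.001], [-0.003, 0.001, -1.0]]
force: [0.4, 0.5, 0.3]
gripper_width: 1.004
t 3.98 [ 0.4482 -0.308   0.1715] yaw 13.2 zax [-0.003 -0.001 -1.   ] F [0.4 0.5 0.3] w 1.004 q [-0.27  0.17  0.91  1.81 -0.14  1.23  0.91]
12 [    0   134   512   250 57630] [255.2 304.5]
```

View pics/w1.png

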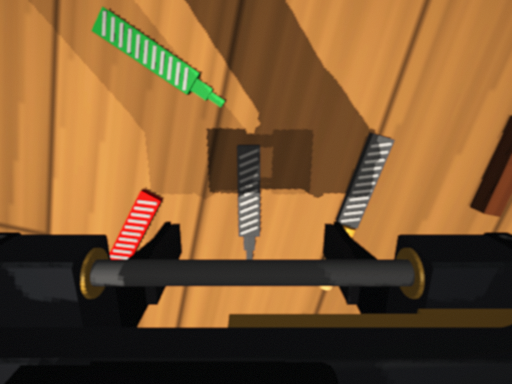

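The wrist view shows the bare-tang rasp in the middle, with its blade from (249,145) to (249,237) and its tang at (249,248). The file is at (367,180), green at (150,55) and red at (137,225).

```bash
python3 - <<'E'
from plan import *
z=np.load("w1.npz");T=z["T"];K=cams.get_calibration("wrist")["camera_matrix"]
uv=np.array([[238,146],[259.5,146],[238.5,236],[260.5,235],[250,258]],float)
d=np.c_[uv,np.ones(5)]@np.linalg.inv(K).T@T[:3,:3].T;o=T[:3,3]
P=o+d*((0.012-o[2])/d[:,2])[:,None];print(P.round(4))
a=(P[0]+P[1])/2;b=(P[2]+P[3])/2;print("blade mid",(a+b)/2,"len",np.linalg.norm(a-b),"wid",np.linalg.norm(P[0]-P[1]),np.linalg.norm(P[2]-P[3]),"dir",(b-a)/np.linalg.norm(b-a))
print("yaw wanted", np.degrees(np.arctan2((b-a)[0],-(b-a)[1])))
show()
t=(a+b)/2+ (b-a)*0.05; print(t)
rows([((t[0],t[1],.06),down(np.radians(13.4)),4),((t[0],t[1],.004),down(np.radians(13.4)),4)])
E
```

```text
[[ 0.4251 -0.2791  0.012 ]
 [ 0.4482 -0.2736  0.012 ]
 [ 0.4492 -0.3852  0.012 ]
 [ 0.4748 -0.3777  0.012 ]
 [ 0.4696 -0.411   0.012 ]]
blade mid [ 0.44935328 -0.32890126  0.012     ] len 0.10810945347611485 wid 0.02373944613683339 0.026667362953628978 dir [ 0.23427762 -0.97216974  0.        ]
yaw wanted 13.549045006935154
t 4.03 [ 0.4494 -0.3064  0.1721] yaw 13.33 zax [-0.002 -0.    -1.   ] F [-0.   0.3  0.9] w 0.997 q [-0.27  0.17  0.91  1.81 -0.14  1.23  0.91]
[ 0.45061966 -0.3341563   0.012     ]
[-0.03, 0.17, 0.7, 0.0, 0.01, -0.0] -> [ 0.45  -0.313  0.144]
[-0.03, 0.17, 0.7, 0.0, 0.01, -0.0] -> [ 0.45  -0.32   0.116]
[-0.03, 0.17, 0.7, 0.0, 0.01, -0.0] -> [ 0.45  -0.327  0.088]
[-0.03, 0.17, 0.7, 0.0, 0.01, -0.0] -> [ 0.451 -0.334  0.06 ]
[-0.0, 0.0, 0.35, 0.0, 0.0, 0.0] -> [ 0.451 -0.334  0.046]
[-0.0, 0.0, 0.35, 0.0, 0.0, 0.0] -> [ 0.451 -0.334  0.032]
[-0.0, 0.0, 0.35, 0.0, 0.0, 0.0] -> [ 0.451 -0.334  0.018]
[-0.0, 0.0, 0.35, 0.0, 0.0, 0.0] -> [ 0.451 -0.334  0.004]
```

```bash
python3 -m jog '[[0,-0.05,0.15,0.7,0,0,0],[0,-0.05,0.15,0.7,0,0,0],[0,0,0.15,0.7,0,0,0],[0,0,0.15,0.7,0,0,0],[0,0,0,0.4,0,0,0],[0,0,0,0.35,0,0,0],[0,0,0,0.3,0,0,0],[0,0,0,0,0,0,0]]'; python3 - <<'E'
from plan import *
show()
E
```

```text
time_s: 5.03
ee_pos: [0.4521, -0.3287, 0.018]
tcp_rot: [[0.972, 0.234, -0.001], [0.234, -0.972, 0.001], [-0.001, -0.001, -1.0]]
force: [0.3, 0.3, -0.7]
gripper_width: 1.0
t 5.03 [ 0.4521 -0.3287  0.018 ] yaw 13.55 zax [-0.001  0.001 -1.   ] F [ 0.3  0.3 -0.7] w 1.0 q [-0.11  0.42  0.82  1.91 -0.37  0.96  1.12]
```

```bash
python3 -m jog '[[0,-0.05,0.05,0.2,0,0,0],[0,0,0,0.15,0,0,0],[255,0,0,0,0,0,0],[255,0,0,0,0,0,0],[255,0,0,0,0,0,0],[255,0,0,0,0,0,0],[255,0,0,0,0,0,0]]' 40; python3 - <<'E'
from plan import *
show()
E
```

```text
time_s: 5.9
ee_pos: [0.4509, -0.3316, 0.0046]
tcp_rot: [[0.972, 0.234, 0.0], [0.234, -0.972, 0.0], [0.0, 0.0, -1.0]]
force: [-0.4, -0.1, 0.0]
gripper_width: 0.514
t 5.9 [ 0.4509 -0.3316  0.0046] yaw 13.55 zax [ 0.  0. -1.] F [-0.4 -0.1  0. ] w 0.514 q [-0.09  0.44  0.81  1.92 -0.39  0.94  1.14]
```

Still closing; give it time.

```bash
python3 -m jog '[[255,0,0,0,0,0,0],[255,0,0,0,0,0,0],[255,0,0,0,0,0,0],[255,0,0,0,0,0,0],[255,0,0,0,0,0,0]]' 40; python3 - <<'E'
from plan import *
show()
E
```

```text
time_s: 6.52
ee_pos: [0.4502, -0.3318, 0.0045]
tcp_rot: [[0.972, 0.234, -0.001], [0.234, -0.972, 0.0], [-0.001, -0.0, -1.0]]
force: [-2.3, -0.1, 3.0]
gripper_width: 0.292
t 6.53 [ 0.4502 -0.3318  0.0045] yaw 13.52 zax [-0.001  0.    -1.   ] F [-2.3 -0.1  3. ] w 0.292 q [-0.09  0.44  0.81  1.92 -0.39  0.94  1.14]
```

The grip closed on about 25 mm, the blade's width. Next is the lift and the carry to the bin mouth.

```bash
python3 - <<'E'
from plan import *
Y=np.radians
rows([((.451,-.332,.13),down(Y(13.5)),4),((.46,-.28,.25),down(Y(13.5)),4),((.552,.125,.25),down(Y(10.5)),14)])
E
```

```text
[0.0, 0.0, -0.78, -0.0, 0.0, 0.0] -> [ 0.45  -0.332  0.036]
[0.0, 0.0, -0.78, -0.0, 0.0, 0.0] -> [ 0.451 -0.332  0.067]
[0.0, 0.0, -0.78, -0.0, 0.0, 0.0] -> [ 0.451 -0.332  0.099]
[0.0, 0.0, -0.78, -0.0, 0.0, 0.0] -> [ 0.451 -0.332  0.13 ]
[0.13, -0.3, -0.75, -0.0, -0.0, 0.0] -> [ 0.453 -0.319  0.16 ]
[0.13, -0.3, -0.75, -0.0, -0.0, 0.0] -> [ 0.456 -0.306  0.19 ]
[0.13, -0.3, -0.75, -0.0, -0.0, 0.0] -> [ 0.458 -0.293  0.22 ]
[0.13, -0.3, -0.75, -0.0, -0.0, 0.0] -> [ 0.46 -0.28  0.25]
[0.33, -0.66, 0.0, 0.0, 0.0, 0.05] -> [ 0.467 -0.251  0.25 ]
[0.33, -0.67, 0.0, 0.0, 0.0, 0.05] -> [ 0.473 -0.222  0.25 ]
[0.32, -0.67, 0.0, 0.0, 0.0, 0.05] -> [ 0.48  -0.193  0.25 ]
[0.32, -0.67, 0.0, 0.0, 0.0, 0.05] -> [ 0.486 -0.164  0.25 ]
[0.32, -0.67, 0.0, 0.0, 0.0, 0.05] -> [ 0.493 -0.135  0.25 ]
[0.32, -0.67, 0.0, 0.0, 0.0, 0.05] -> [ 0.499 -0.106  0.25 ]
[0.31, -0.67, 0.0, 0.0, 0.0, 0.05] -> [ 0.506 -0.078  0.25 ]
[0.31, -0.67, 0.0, 0.0, 0.0, 0.05] -> [ 0.513 -0.049  0.25 ]
[0.31, -0.67, 0.0, 0.0, 0.0, 0.05] -> [ 0.519 -0.02   0.25 ]
[0.31, -0.68, 0.0, 0.0, 0.0, 0.05] -> [0.526 0.009 0.25 ]
[0.3, -0.68, 0.0, 0.0, 0.0, 0.05] -> [0.532 0.038 0.25 ]
[0.3, -0.68, 0.0, 0.0, 0.0, 0.05] -> [0.539 0.067 0.25 ]
[0.3, -0.68, 0.0, 0.0, 0.0, 0.05] -> [0.545 0.096 0.25 ]
[0.3, -0.68, 0.0, 0.0, 0.0, 0.05] -> [0.552 0.125 0.25 ]
```

```bash
python3 -m jog '[[255,0,0,-0.4,0,0,0],[255,0,0,-0.8,0,0,0],[255,0,0,-0.9,0,0,0],[255,0,0,-1,0,0,0],[255,0.15,-0.3,-0.75,0,0,0],[255,0.15,-0.3,-0.75,0,0,0],[255,0.15,-0.3,-0.75,0,0,0],[255,0.15,-0.3,-0.75,0,0,0],[255,0.3,-0.65,0,0,0,0.05],[255,0.3,-0.65,0,0,0,0.05],[255,0.3,-0.65,0,0,0,0.05],[255,0.3,-0.65,0,0,0,0.05],[255,0.3,-0.65,0,0,0,0.05],[255,0.3,-0.65,0,0,0,0.05],[255,0.3,-0.65,0,0,0,0.05],[255,0.3,-0.65,0,0,0,0.05],[255,0.3,-0.65,0,0,0,0.05],[255,0.3,-0.65,0,0,0,0.05],[255,0.3,-0.65,0,0,0,0.05],[255,0.3,-0.65,0,0,0,0.05]]' 50; python3 - <<'E'
from plan import *
show()
rows([((.552,.125,.25),down(np.radians(10.5)),3),((.552,.125,.152),down(np.radians(10.5)),4)])
E
```

```text
time_s: 9.02
ee_pos: [0.5365, 0.0574, 0.2493]
tcp_rot: [[0.981, 0.193, 0.001], [0.193, -0.981, 0.001], [0.001, -0.001, -1.0]]
force: [-0.1, -0.4, -2.0]
gripper_width: 0.289
t 9.03 [0.5365 0.0574 0.2493] yaw 11.12 zax [ 0.001  0.001 -1.   ] F [-0.1 -0.4 -2. ] w 0.289 q [-0.72  0.07  0.59  1.71 -0.04  1.38  0.08]
[0.24, -0.53, -0.01, -0.0, -0.01, 0.05] -> [0.542 0.08  0.25 ]
[0.23, -0.53, -0.01, -0.0, -0.01, 0.05] -> [0.547 0.102 0.25 ]
[0.23, -0.53, -0.01, -0.0, -0.01, 0.05] -> [0.552 0.125 0.25 ]
[0.0, -0.0, 0.61, 0.0, -0.0, 0.0] -> [0.552 0.125 0.226]
[0.0, -0.0, 0.61, 0.0, -0.0, 0.0] -> [0.552 0.125 0.201]
[0.0, -0.0, 0.61, 0.0, -0.0, 0.0] -> [0.552 0.125 0.176]
[0.0, -0.0, 0.61, 0.0, -0.0, 0.0] -> [0.552 0.125 0.152]
```

```bash
python3 -m jog '[[255,0.2,-0.5,0,0,0,0.05],[255,0.2,-0.4,0,0,0,0.05],[255,0.2,-0.4,0,0,0,0],[255,0,0,0,0,0,0],[255,0,0,0,0,0,0]]'; python3 - <<'E'
from plan import *
show()
im,d=cams.camera("scene");cv2.imwrite("pics/s1.png",cv2.resize(im[100:300,180:430],None,fx=3,fy=3))
im,d=cams.camera("top");cv2.imwrite("pics/t1.png",cv2.resize(im[100:240,130:290],None,fx=4,fy=4))
rows([((.552,.125,.25),down(np.radians(10.5)),1),((.552,.125,.152),down(np.radians(10.5)),4)])
E
```

```text
time_s: 9.65
ee_pos: [0.55, 0.1108, 0.2485]
tcp_rot: [[0.983, 0.185, -0.0], [0.185, -0.983, -0.001], [-0.0, 0.001, -1.0]]
force: [0.1, 0.2, -2.3]
gripper_width: 0.29
t 9.65 [0.55   0.1108 0.2485] yaw 10.67 zax [-0.    -0.001 -1.   ] F [ 0.1  0.2 -2.3] w 0.29 q [-0.76  0.12  0.56  1.66 -0.07  1.38 -0.  ]
[0.12, -0.34, -0.03, 0.0, -0.0, 0.03] -> [0.552 0.125 0.25 ]
[0.0, 0.0, 0.61, -0.0, 0.0, 0.0] -> [0.552 0.125 0.226]
[0.0, 0.0, 0.61, -0.0, 0.0, 0.0] -> [0.552 0.125 0.201]
[0.0, 0.0, 0.61, -0.0, 0.0, 0.0] -> [0.552 0.125 0.176]
[0.0, 0.0, 0.61, -0.0, 0.0, 0.0] -> [0.552 0.125 0.152]
```

View pics/s1.png

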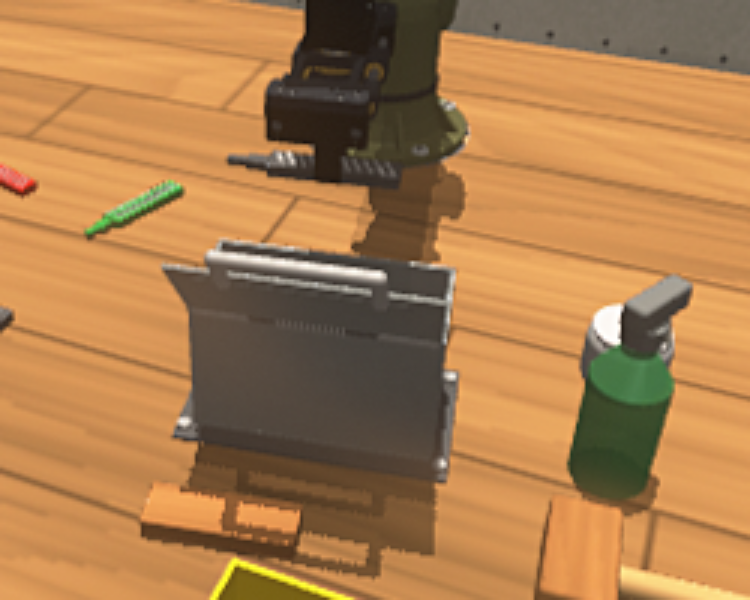

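View pics/t1.png

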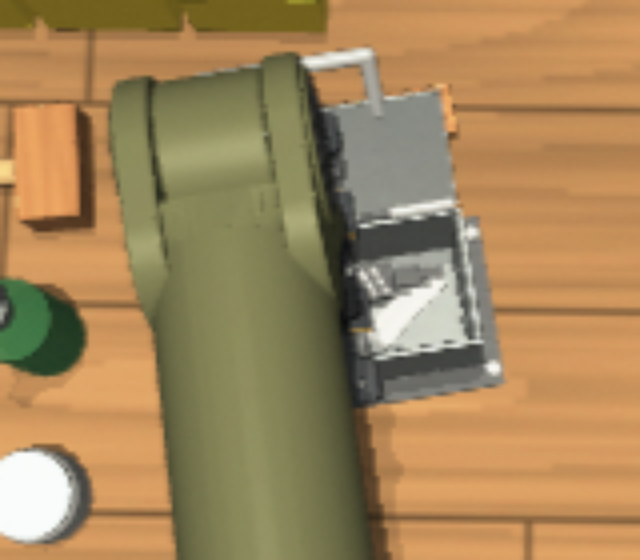

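The rasp is level along the bin's long side and over the mouth. Next I lower to just above the rim and open partway.

```bash
python3 -m jog '[[255,0.1,-0.3,0,0,0,0],[255,0,0,0.6,0,0,0],[255,0,0,0.6,0,0,0],[255,0,0,0.6,0,0,0],[255,0,0,0.5,0,0,0],[255,0,0,0,0,0,0],[255,0,0,0,0,0,0]]'; python3 - <<'E'
from plan import *
show()
E
```

```text
time_s: 10.62
ee_pos: [0.5523, 0.1249, 0.1575]
tcp_rot: [[0.982, 0.187, 0.001], [0.187, -0.982, 0.001], [0.001, -0.0, -1.0]]
force: [-0.4, 0.9, -2.6]
gripper_width: 0.288
t 10.62 [0.5523 0.1249 0.1575] yaw 10.75 zax [ 0.001  0.001 -1.   ] F [-0.4  0.9 -2.6] w 0.288 q [-0.75  0.2   0.55  1.77 -0.11  1.2   0.01]
```

```bash
python3 -m jog '[[255,0,0,0.2,0,0,0],[255,0,0,0,0,0,0],[110,0,0,0,0,0,0],[110,0,0,0,0,0,0],[110,0,0,0,0,0,0],[110,0,0,0,0,0,0],[110,0,0,-0.7,0,0,0],[110,0,0,-1,0,0,0],[110,0,0,-1,0,0,0],[110,-0.5,0,-1,0,0,0],[110,-1,0,-0.3,0,0,0],[110,-1,0,0,0,0,0],[110,-1,0,0,0,0,0]]'; python3 - <<'E'
from plan import *
show()
s=r.state();im,d=cams.camera("wrist");cv2.imwrite("pics/w2.png",im)
im,d=cams.camera("top");cv2.imwrite("pics/t2.png",cv2.resize(im[100:240,130:290],None,fx=4,fy=4))
E
```

```text
time_s: 12.25
ee_pos: [0.4131, 0.0981, 0.3089]
tcp_rot: [[0.983, 0.186, 0.001], [0.186, -0.983, 0.001], [0.001, -0.0, -1.0]]
force: [0.3, 0.1, 0.9]
gripper_width: 0.565
t 12.25 [0.4131 0.0981 0.3089] yaw 10.73 zax [ 0.001  0.001 -1.   ] F [0.3 0.1 0.9] w 0.565 q [-0.84 -0.24  0.45  1.84  0.1   1.52 -0.22]
```

View pics/w2.png

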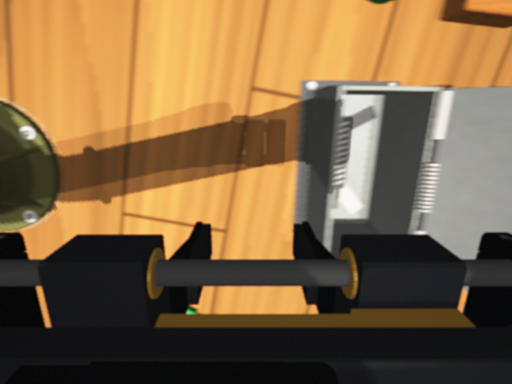

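View pics/t2.png

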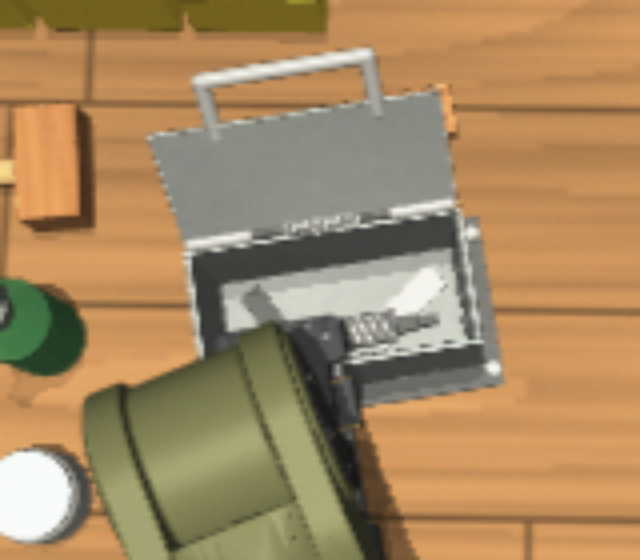

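The rasp is inside the bin: wrist view (343,155), top-view crop (375,325). Next I move above the flap bar and measure it.

```bash
python3 - <<'E'
from plan import *
z=np.load("top0.npz");P=cloud("top",z["d"]);b=P[100:215,155:265].reshape(-1,3)
# bin frame estimate
yaw=np.radians(10.3);X=np.array([np.cos(yaw),np.sin(yaw)]);Yv=np.array([-X[1],X[0]])
q=b[(b[:,2]>.255)&(b[:,2]<.29)];print("bar pts",len(q),"x'",np.percentile(q[:,:2]@X,[2,50,98]).round(4),"y'",np.percentile(q[:,:2]@Yv,[0,2,98,100]).round(4),"z",np.percentile(q[:,2],[2,50,98]).round(4))
u,s,v=np.linalg.svd(q[:,:2]-q[:,:2].mean(0),full_matrices=False);print("bar dir",v[0],np.degrees(np.arctan2(-v[0][0],v[0][1])))
q=b[(b[:,2]>.135)&(b[:,2]<.143)];print("rim x'",np.percentile(q[:,:2]@X,[0,1,99,100]).round(4),"y'",np.percentile(q[:,:2]@Yv,[1,99]).round(4))
print("bin c",np.array([.564,.1145])@X,np.array([.564,.1145])@Yv)
rows([((.69,.14,.37),down(np.radians(10.4)),8)])
E
```

```text
bar pts 209 x' [0.7126 0.7195 0.7266] y' [-0.054  -0.0513  0.0742  0.0768] z [0.2558 0.2644 0.2694]
bar dir [ 0.1737361  -0.98479225] -169.9948844237913
rim x' [0.5195 0.5199 0.6295 0.6331] y' [-0.0978  0.1215]
bin c 0.5753840150253395 0.011810387517769352
[0.88, 0.03, -0.19, -0.0, -0.0, 0.01] -> [0.446 0.103 0.317]
[0.88, 0.03, -0.19, -0.0, -0.0, 0.01] -> [0.481 0.108 0.324]
[0.88, 0.03, -0.19, -0.0, -0.0, 0.01] -> [0.516 0.114 0.332]
[0.88, 0.03, -0.19, -0.0, -0.0, 0.01] -> [0.551 0.119 0.34 ]
[0.88, 0.03, -0.19, -0.0, -0.0, 0.01] -> [0.586 0.124 0.347]
[0.88, 0.03, -0.19, -0.0, -0.0, 0.01] -> [0.62  0.129 0.355]
[0.88, 0.03, -0.19, -0.0, -0.0, 0.01] -> [0.655 0.135 0.362]
[0.88, 0.03, -0.19, -0.0, -0.0, 0.01] -> [0.69 0.14 0.37]
```

```bash
python3 -m jog '[[110,0.5,0,-0.2,0,0,0],[110,0.9,0,-0.2,0,0,0],[110,0.9,0,-0.2,0,0,0],[110,0.9,0.05,-0.2,0,0,0],[110,0.9,0.05,-0.2,0,0,0.05],[110,0.9,0.05,-0.2,0,0,0],[110,0.9,0.05,-0.2,0,0,0],[110,0.9,0,-0.2,0,0,0],[110,0.1,0,0,0,0,0],[110,0,0,0,0,0,0]]'; python3 - <<'E'
from plan import *
show()
s=r.state();im,d=cams.camera("wrist");cv2.imwrite("pics/w3.png",im)
W=np.eye(4);W[:3,:3]=s["tcp_rot"];W[:3,3]=s["ee_pos"];T=W@cams.get_calibration("wrist")["T_tool_cam"]
np.savez("w3.npz",im=im,d=d,T=T)
E
```

```text
time_s: 13.6
ee_pos: [0.687, 0.1413, 0.3716]
tcp_rot: [[0.983, 0.183, -0.001], [0.183, -0.983, -0.001], [-0.001, 0.001, -1.0]]
force: [0.9, 0.4, 0.7]
gripper_width: 0.568
t 13.6 [0.687  0.1413 0.3716] yaw 10.52 zax [-0.001 -0.001 -1.   ] F [0.9 0.4 0.7] w 0.568 q [-0.62  0.47  0.62  1.04 -0.27  1.71  0.1 ]
```

View pics/w3.png

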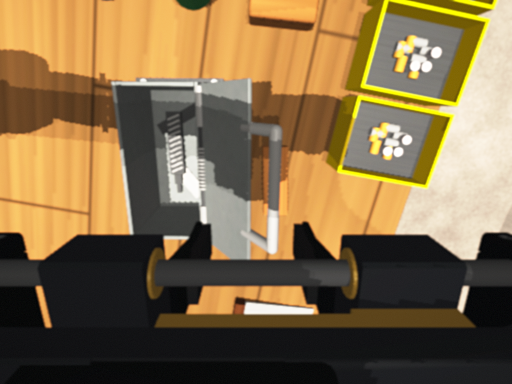

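The wrist view shows the rasp lying in the bin at (175,150), and the flap bar from (276,128) to (273,250). Next I cast rays onto the bar's height.

```bash
python3 - <<'E'
from plan import *
z=np.load("w3.npz");T=z["T"];im=z["im"];d=z["d"];K=cams.get_calibration("wrist")["camera_matrix"]
hsv=cv2.cvtColor(im,cv2.COLOR_BGR2HSV)
X=np.array([np.cos(.1815),np.sin(.1815)]);Yv=np.array([-X[1],X[0]])
for v in(150,170,190,205):
    row=[u for u in range(262,292) if hsv[v,u,1]<60]; c=np.mean([row[0],row[-1]])
    q=T[:3,:3]@(np.linalg.inv(K)@[c,v,1]);o=T[:3,3];p=o+q*((.265-o[2])/q[2])
    dm=np.median(d[v,row]); pd=o+q*(dm)
    print(v,row[0],row[-1],p.round(4),"x' y'",(p[:2]@X).round(4),(p[:2]@Yv).round(4),"depth",pd.round(4))
s=r.state();print("tcp x'y'",np.array(s["ee_pos"][:2])@X,np.array(s["ee_pos"][:2])@Yv)
E
```

```text
150 270 280 [0.7012 0.1816 0.265 ] x' y' 0.7224 0.052 depth [0.7011 0.1816 0.2651]
170 270 279 [0.7046 0.1629 0.265 ] x' y' 0.7224 0.0331 depth [0.7046 0.163  0.2651]
190 269 278 [0.7077 0.1435 0.265 ] x' y' 0.722 0.0134 depth [0.7077 0.1435 0.2652]
205 269 277 [0.7103 0.1284 0.265 ] x' y' 0.7218 -0.0019 depth [0.7102 0.1286 0.2658]
tcp x'y' 0.7007399241144417 0.014969706891014779
```

```bash
python3 -m jog '[[110,0.3,0.05,0,0,0,0],[110,0.2,0,0.4,0,0,0],[110,0,0,0.7,0,0,0],[110,0,0,0.7,0,0,0],[110,0,0,0.6,0,0,0],[110,0,0,0.4,0,0,0],[110,0,0,0.2,0,0,0],[110,0,0,0,0,0,0]]'; python3 - <<'E'
from plan import *
show();p=np.array(r.state()["ee_pos"][:2]);X=np.array([np.cos(.1815),np.sin(.1815)]);print(p@X)
im,d=cams.camera("scene");cv2.imwrite("pics/s2.png",cv2.resize(im[100:300,180:430],None,fx=3,fy=3))
E
```

```text
time_s: 14.65
ee_pos: [0.7067, 0.1433, 0.2524]
tcp_rot: [[0.983, 0.183, -0.0], [0.183, -0.983, 0.0], [-0.0, -0.0, -1.0]]
force: [0.3, 0.5, -0.9]
gripper_width: 0.57
t 14.65 [0.7067 0.1433 0.2524] yaw 10.55 zax [-0.  0. -1.] F [ 0.3  0.5 -0.9] w 0.57 q [-0.63  0.51  0.61  1.22 -0.28  1.5   0.12]
0.7209460515886101
```

View pics/s2.png

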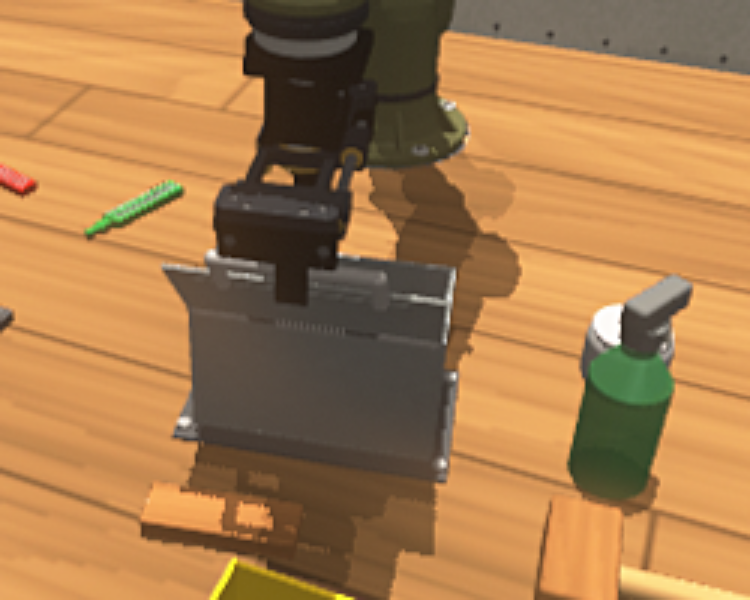

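The fingers straddle the bar at (290,275). Next I go 6 mm deeper and close gently.

```bash
python3 -m jog '[[110,0,0,0.1,0,0,0],[160,0,0,0,0,0,0],[200,0,0,0,0,0,0],[255,0,0,0,0,0,0],[255,0,0,0,0,0,0],[255,0,0,0,0,0,0],[255,0,0,0,0,0,0],[255,0,0,0,0,0,0],[255,0,0,0,0,0,0]]' 15; python3 - <<'E'
from plan import *
show();p=np.array(r.state()["ee_pos"][:2]);X=np.array([np.cos(.1815),np.sin(.1815)]);print(p@X)
E
```

```text
time_s: 15.82
ee_pos: [0.7071, 0.1433, 0.2488]
tcp_rot: [[0.983, 0.183, 0.001], [0.183, -0.983, 0.0], [0.001, -0.0, -1.0]]
force: [2.4, 0.1, 0.7]
gripper_width: 0.129
t 15.82 [0.7071 0.1433 0.2488] yaw 10.54 zax [ 0.001  0.    -1.   ] F [2.4 0.1 0.7] w 0.129 q [-0.63  0.51  0.61  1.22 -0.29  1.49  0.12]
0.721385324425967
```

The bar is gripped, but the depth reading puts its axis near z = 0.260, so the hold is shallow. The flap still rests on its stop, so I'll loosen, go 7 mm deeper and re-grip.

```bash
python3 -m jog '[[190,0,0,0,0,0,0],[190,0,0,0,0,0,0],[190,0,0,0.1,0,0,0],[190,0,0,0.1,0,0,0],[255,0,0,0,0,0,0],[255,0,0,0,0,0,0],[255,0,0,0,0,0,0],[255,0,0,0,0,0,0]]' 15; python3 - <<'E'
from plan import *
show();s=r.state();p=np.array(s["ee_pos"]);Q=np.array(s["tcp_rot"])
X=np.array([np.cos(.1815),np.sin(.1815)]);x=p[:2]@X;print(x,p[2])
# arc increments in tool axes
def bar(a): return np.array([.6297-.15*np.cos(a)+.004*np.sin(a), .141+.15*np.sin(a)+.004*np.cos(a)])
print(bar(2.2),bar(0))
A=np.linspace(2.2,0,56)
for i in range(55):
    dd=bar(A[i+1])-bar(A[i]); print(f"{A[i+1]:.2f} {dd[0]/.04:.3f} {-dd[1]/.04:.3f} bar {bar(A[i+1]).round(4)}")
E
```

```text
time_s: 16.82
ee_pos: [0.707, 0.1433, 0.2407]
tcp_rot: [[0.983, 0.183, 0.0], [0.183, -0.983, 0.0], [0.0, -0.0, -1.0]]
force: [1.3, 0.4, 0.1]
gripper_width: 0.133
t 16.82 [0.707  0.1433 0.2407] yaw 10.54 zax [ 0.  0. -1.] F [1.3 0.4 0.1] w 0.133 q [-0.63  0.52  0.6   1.23 -0.29  1.47  0.12]
0.7212504717575743 0.24069113411470416
[0.72120915 0.25992046] [0.4797 0.145 ]
2.16 -0.121 -0.089 bar [0.7164 0.2635]
2.12 -0.124 -0.084 bar [0.7114 0.2669]
2.08 -0.127 -0.079 bar [0.7063 0.27  ]
2.04 -0.131 -0.074 bar [0.7011 0.273 ]
2.00 -0.133 -0.069 bar [0.6958 0.2757]
1.96 -0.136 -0.063 bar [0.6903 0.2783]
1.92 -0.138 -0.058 bar [0.6848 0.2806]
1.88 -0.141 -0.052 bar [0.6792 0.2827]
1.84 -0.143 -0.047 bar [0.6735 0.2845]
1.80 -0.144 -0.041 bar [0.6677 0.2862]
1.76 -0.146 -0.035 bar [0.6618 0.2876]
1.72 -0.147 -0.029 bar [0.656  0.2887]
1.68 -0.148 -0.023 bar [0.65   0.2897]
1.64 -0.149 -0.017 bar [0.6441 0.2904]
1.60 -0.150 -0.011 bar [0.6381 0.2908]
1.56 -0.150 -0.005 bar [0.6321 0.291 ]
1.52 -0.150 0.001 bar [0.6261 0.291 ]
1.48 -0.150 0.007 bar [0.6201 0.2907]
1.44 -0.150 0.013 bar [0.6141 
[... 673 characters left out ...]
ar [0.5196 0.2429]
0.68 -0.100 0.112 bar [0.5156 0.2384]
0.64 -0.095 0.116 bar [0.5118 0.2338]
0.60 -0.090 0.120 bar [0.5082 0.229 ]
0.56 -0.086 0.123 bar [0.5047 0.2241]
0.52 -0.081 0.127 bar [0.5015 0.219 ]
0.48 -0.075 0.130 bar [0.4985 0.2138]
0.44 -0.070 0.133 bar [0.4957 0.2085]
0.40 -0.065 0.135 bar [0.4931 0.2031]
0.36 -0.059 0.138 bar [0.4907 0.1976]
0.32 -0.054 0.140 bar [0.4886 0.192 ]
0.28 -0.048 0.142 bar [0.4866 0.1863]
0.24 -0.042 0.144 bar [0.485  0.1805]
0.20 -0.037 0.146 bar [0.4835 0.1747]
0.16 -0.031 0.147 bar [0.4823 0.1688]
0.12 -0.025 0.148 bar [0.4813 0.1629]
0.08 -0.019 0.149 bar [0.4805 0.157 ]
0.04 -0.013 0.149 bar [0.48  0.151]
0.00 -0.007 0.150 bar [0.4797 0.145 ]
```

The model matches: bar axis at x' = 0.721, z = 0.260, and the grasp point is right on it. Now I ease the flap round its arc in short calls and check the forces each time.

```bash
cat > chk.py <<'E'
from plan import *
s=r.state();p=np.array(s["ee_pos"]);X=np.array([np.cos(.1815),np.sin(.1815)])
x=p[:2]@X-.6297;z=p[2]+.0192-.141;rr=np.hypot(x,z);a=np.arctan2(z,-x)-.0267
show();print("x'",(x+.6297).round(4),"barz",(z+.141).round(4),"R",rr.round(4),"(.15005) angle",a.round(3),"Fx'",(np.array(s["force"][:2])@X).round(1))
E
python3 -m jog '[[255,-0.12,0,-0.09,0,0,0],[255,-0.12,0,-0.08,0,0,0],[255,-0.13,0,-0.08,0,0,0],[255,-0.13,0,-0.07,0,0,0],[255,-0.13,0,-0.07,0,0,0],[255,-0.14,0,-0.06,0,0,0]]'; python3 chk.py
```

```text
time_s: 17.58
ee_pos: [0.6766, 0.1379, 0.2594]
tcp_rot: [[0.983, 0.183, 0.001], [0.183, -0.983, 0.001], [0.002, -0.001, -1.0]]
force: [1.2, 1.9, 3.2]
gripper_width: 0.134
t 17.57 [0.6766 0.1379 0.2594] yaw 10.56 zax [ 0.001  0.001 -1.   ] F [1.2 1.9 3.2] w 0.134 q [-0.67  0.44  0.62  1.3  -0.25  1.48  0.11]
x' 0.6904 barz 0.2786 R 0.1504 (.15005) angle 1.959 Fx' 1.5
```

```bash
python3 -m jog '[[255,-0.14,0,-0.06,0,0,0],[255,-0.14,0,-0.05,0,0,0],[255,-0.14,0,-0.05,0,0,0],[255,-0.14,0,-0.04,0,0,0],[255,-0.15,0,-0.035,0,0,0],[255,-0.15,0,-0.03,0,0,0],[255,-0.15,0,-0.02,0,0,0],[255,-0.15,0,-0.02,0,0,0],[255,-0.15,0,-0.01,0,0,0],[255,-0.15,0,0,0,0,0]]'; python3 chk.py
```

```text
time_s: 18.82
ee_pos: [0.6186, 0.1275, 0.2712]
tcp_rot: [[0.983, 0.183, -0.0], [0.183, -0.983, 0.001], [-0.0, -0.001, -1.0]]
force: [-0.6, 6.0, -0.3]
gripper_width: 0.132
t 18.82 [0.6186 0.1275 0.2712] yaw 10.57 zax [-0.     0.001 -1.   ] F [-0.6  6.  -0.3] w 0.132 q [-0.74  0.29  0.63  1.45 -0.17  1.46  0.07]
x' 0.6314 barz 0.2904 R 0.1494 (.15005) angle 1.556 Fx' 0.5
```

The arc is followed well, but there is a slight 6 N drag along the bar. I'll add a small sideways correction.

```bash
python3 -m jog '[[255,-0.15,-0.02,0,0,0,0],[255,-0.15,-0.01,0.01,0,0,0],[255,-0.15,0,0.015,0,0,0],[255,-0.15,0,0.02,0,0,0],[255,-0.15,0,0.025,0,0,0],[255,-0.15,0,0.03,0,0,0],[255,-0.145,0,0.035,0,0,0],[255,-0.145,0,0.04,0,0,0],[255,-0.14,0,0.05,0,0,0],[255,-0.14,0,0.05,0,0,0]]'; python3 chk.py
```

```text
time_s: 20.08
ee_pos: [0.5607, 0.1171, 0.2599]
tcp_rot: [[0.983, 0.183, -0.0], [0.183, -0.983, -0.0], [-0.0, 0.0, -1.0]]
force: [-0.7, 2.3, -0.4]
gripper_width: 0.132
t 20.07 [0.5607 0.1171 0.2599] yaw 10.53 zax [-0. -0. -1.] F [-0.7  2.3 -0.4] w 0.132 q [-0.81  0.15  0.62  1.61 -0.09  1.41  0.01]
x' 0.5726 barz 0.2791 R 0.1494 (.15005) angle 1.152 Fx' -0.3
```

```bash
python3 -m jog '[[255,-0.14,-0.005,0.055,0,0,0],[255,-0.135,0,0.06,0,0,0],[255,-0.135,0,0.07,0,0,0],[255,-0.13,-0.005,0.07,0,0,0],[255,-0.13,0,0.08,0,0,0],[255,-0.125,0,0.085,0,0,0],[255,-0.12,-0.005,0.09,0,0,0],[255,-0.12,0,0.09,0,0,0],[255,-0.115,0,0.1,0,0,0],[255,-0.11,0,0.1,0,0,0]]'; python3 chk.py
```

```text
time_s: 21.32
ee_pos: [0.5113, 0.1084, 0.2278]
tcp_rot: [[0.983, 0.183, 0.0], [0.183, -0.983, -0.0], [0.0, 0.0, -1.0]]
force: [1.1, -0.2, -1.3]
gripper_width: 0.133
t 21.32 [0.5113 0.1084 0.2278] yaw 10.53 zax [ 0. -0. -1.] F [ 1.1 -0.2 -1.3] w 0.133 q [-0.84  0.04  0.6   1.78 -0.02  1.33 -0.05]
x' 0.5225 barz 0.247 R 0.1508 (.15005) angle 0.753 Fx' 1.1
```

```bash
python3 -m jog '[[255,-0.1,0,0.11,0,0,0],[255,-0.1,0,0.11,0,0,0],[255,-0.09,0,0.115,0,0,0],[255,-0.09,0,0.12,0,0,0],[255,-0.085,0,0.125,0,0,0],[255,-0.08,0,0.125,0,0,0],[255,-0.075,0,0.13,0,0,0],[255,-0.07,0,0.13,0,0,0],[255,-0.065,0,0.135,0,0,0],[255,-0.06,0,0.14,0,0,0]]'; python3 chk.py
```

```text
time_s: 22.58
ee_pos: [0.4795, 0.103, 0.1783]
tcp_rot: [[0.983, 0.183, 0.001], [0.183, -0.983, 0.0], [0.001, -0.0, -1.0]]
force: [0.1, 0.0, -1.5]
gripper_width: 0.124
t 22.57 [0.4795 0.103  0.1783] yaw 10.55 zax [ 0.001  0.    -1.   ] F [ 0.1  0.  -1.5] w 0.124 q [-0.85 -0.01  0.59  1.92  0.    1.23 -0.08]
x' 0.4902 barz 0.1975 R 0.1505 (.15005) angle 0.358 Fx' 0.1
```

Now the last stretch, at reduced speed.

```bash
python3 -m jog '[[255,-0.05,0,0.14,0,0,0],[255,-0.05,0,0.14,0,0,0],[255,-0.04,0,0.14,0,0,0],[255,-0.04,0,0.14,0,0,0],[255,-0.03,0,0.14,0,0,0],[255,-0.02,0,0.1,0,0,0],[255,-0.02,0,0.1,0,0,0],[255,-0.015,0,0.1,0,0,0],[255,-0.01,0,0.08,0,0,0],[255,-0.01,0,0.06,0,0,0],[255,0,0,0.05,0,0,0]]'; python3 chk.py
```

```text
time_s: 23.95
ee_pos: [0.4702, 0.1013, 0.1317]
tcp_rot: [[0.983, 0.183, 0.004], [0.183, -0.983, 0.001], [0.005, -0.001, -1.0]]
force: [5.7, 3.1, -1.0]
gripper_width: 0.132
t 23.95 [0.4702 0.1013 0.1317] yaw 10.54 zax [ 0.004  0.001 -1.   ] F [ 5.7  3.1 -1. ] w 0.132 q [-0.85  0.01  0.59  2.   -0.01  1.13 -0.07]
x' 0.4808 barz 0.1509 R 0.1493 (.15005) angle 0.04 Fx' 6.2
```

```bash
python3 -m jog '[[255,0.02,0,0.04,0,0,0],[255,0.01,0,0.04,0,0,0],[255,0,0,0.04,0,0,0],[255,0,0,0.03,0,0,0],[255,0,0,0,0,0,0]]'; python3 chk.py
```

```text
time_s: 24.58
ee_pos: [0.4701, 0.1013, 0.1263]
tcp_rot: [[0.983, 0.183, 0.001], [0.183, -0.983, 0.001], [0.001, -0.001, -1.0]]
force: [0.7, 1.1, 9.3]
gripper_width: 0.128
t 24.57 [0.4701 0.1013 0.1263] yaw 10.54 zax [ 0.001  0.001 -1.   ] F [0.7 1.1 9.3] w 0.128 q [-0.85  0.02  0.59  2.   -0.01  1.12 -0.06]
x' 0.4807 barz 0.1455 R 0.1491 (.15005) angle 0.003 Fx' 0.8
```

Contact: +9 N upward at angle about 0. One more small press to confirm it is seated, then a look before I release.

```bash
python3 -m jog '[[255,0,0,0.03,0,0,0],[255,0,0,0,0,0,0]]'; python3 chk.py; python3 - <<'E'
from h import *
im,d=cams.camera("scene");cv2.imwrite("pics/s3.png",cv2.resize(im[100:300,180:430],None,fx=3,fy=3))
P=cloud("scene",d);print(P[190:215,262:300:8,2].round(3)[::6])
E
```

```text
time_s: 24.82
ee_pos: [0.4702, 0.1013, 0.1253]
tcp_rot: [[0.983, 0.183, 0.001], [0.183, -0.983, 0.001], [0.002, -0.001, -1.0]]
force: [-0.6, 1.5, 10.3]
gripper_width: 0.13
t 24.82 [0.4702 0.1013 0.1253] yaw 10.54 zax [ 0.001  0.001 -1.   ] F [-0.6  1.5 10.3] w 0.13 q [-0.85  0.02  0.59  2.   -0.02  1.12 -0.06]
x' 0.4807 barz 0.1445 R 0.149 (.15005) angle -0.003 Fx' -0.3
[[0.144 0.144 0.146 0.145 0.145]
 [0.147 0.146 0.146 0.146 0.143]
 [0.15  0.146 0.146 0.148 0.147]
 [0.129 0.133 0.145 0.146 0.15 ]
 [0.109 0.114 0.115 0.12  0.124]]
```

View pics/s3.png

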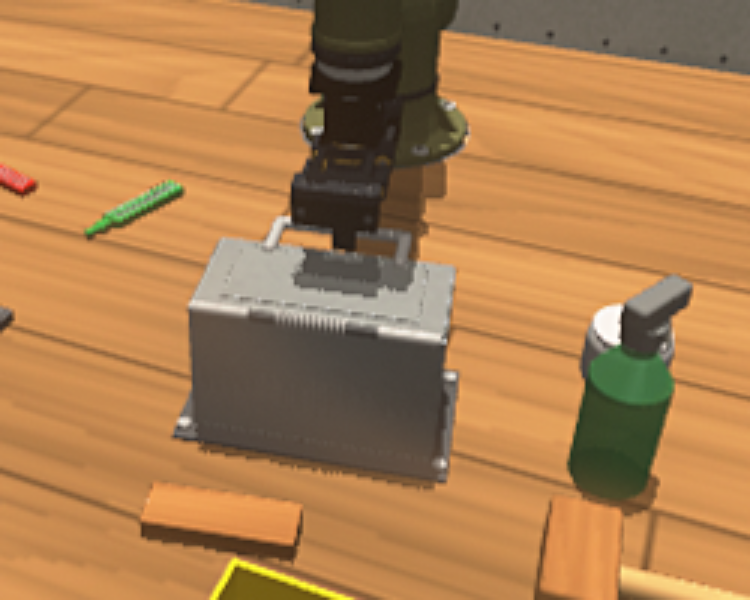

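The scene view shows the flap lying flat on the rim at (320,280), with plate depths about 0.145 m. I'll open the fingers only as far as the gap allows and rise straight up.

```bash
python3 -m jog '[[175,0,0,0,0,0,0],[175,0,0,0,0,0,0],[175,0,0,0,0,0,0],[175,0,0,0,0,0,0]]'; python3 chk.py; python3 -m jog '[[175,0,0,-0.1,0,0,0],[175,0,0,-0.2,0,0,0],[175,0,0,-0.4,0,0,0],[175,0,0,-0.6,0,0,0],[175,0,0,-0.8,0,0,0],[175,0,0,-0.8,0,0,0],[175,-0.3,0,-0.8,0,0,0],[175,-0.3,0.6,-0.3,0,0,0],[175,0,0.9,0,0,0,0],[175,0,0.9,0,0,0,0],[175,0,0.9,0,0,0,0],[175,0,0.9,0,0,0,0],[175,0,0.9,0,0,0,0],[175,0,0.6,0,0,0,0],[175,0,0,0,0,0,0],[175,0,0,0,0,0,0]]'; python3 chk.py;  python3 - <<'E'
from h import *
im,d=cams.camera("scene");cv2.imwrite("pics/s4.png",im)
im2,d2=cams.camera("top");cv2.imwrite("pics/t4.png",im2)
P=cloud("top",d2);X=np.array([np.cos(.1815),np.sin(.1815)]);Yv=np.array([-X[1],X[0]])
xp=P[...,:2]@X-.6297;yp=P[...,:2]@Yv-.0118
m=(xp>-.105)&(xp<-.01)&(abs(yp)<.095)&(P[...,2]>.05)
A=np.c_[xp[m],yp[m],np.ones(m.sum())];f=np.linalg.lstsq(A,P[...,2][m],rcond=None)[0];print("flap plane slope",f,m.sum())
E
```

```text
time_s: 25.38
ee_pos: [0.4689, 0.1007, 0.1233]
tcp_rot: [[0.983, 0.183, -0.001], [0.183, -0.983, -0.001], [-0.001, 0.0, -1.0]]
force: [-0.1, 0.2, -0.3]
gripper_width: 0.312
t 25.38 [0.4689 0.1007 0.1233] yaw 10.53 zax [-0.001 -0.001 -1.   ] F [-0.1  0.2 -0.3] w 0.312 q [-0.85  0.03  0.59  2.   -0.02  1.12 -0.06]
x' 0.4794 barz 0.1425 R 0.1503 (.15005) angle -0.016 Fx' -0.1
time_s: 27.38
ee_pos: [0.4876, -0.1264, 0.2842]
tcp_rot: [[0.983, 0.184, 0.0], [0.184, -0.983, 0.001], [0.001, -0.001, -1.0]]
force: [0.9, 1.3, -0.4]
gripper_width: 0.311
t 27.38 [ 0.4876 -0.1264  0.2842] yaw 10.6 zax [ 0.     0.001 -1.   ] F [ 0.9  1.3 -0.4] w 0.311 q [-0.7  -0.06  0.87  1.73  0.05  1.45  0.35]
x' 0.4568 barz 0.3034 R 0.2372 (.15005) angle 0.727 Fx' 1.1
flap plane slope [0.0069203  0.00097609 0.14651951] 1847
```

View pics/s4.png

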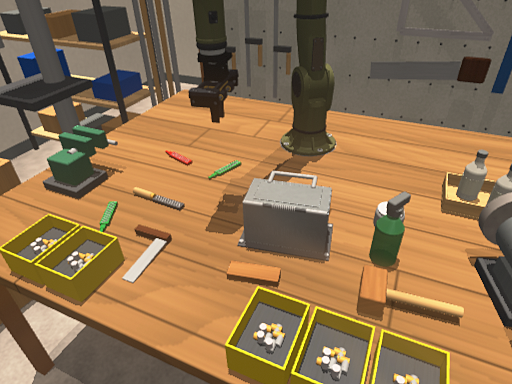

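View pics/t4.png

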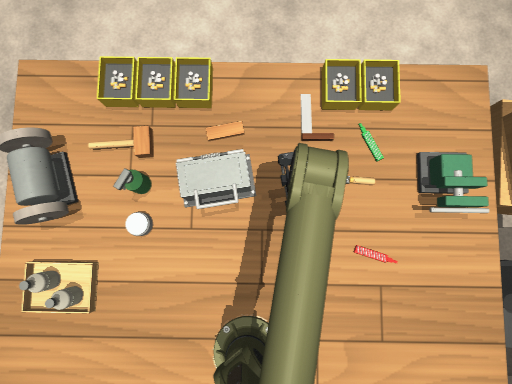

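The scene view shows the bin shut at (288,215), and the rasp gone from the bench. The file (158,198), square, offcut, bottle, mallet and look-alikes are all where they were. The flap plane is level to within 0.007 rad, and the arm is clear of everything. Handing in.

```bash
python3 -c "
from workcell import r
print(r.close_job())"
```

```text
the job is handed in; nothing more can be done
None
```

The worn rasp is in the bin and the flap is fully shut. I handed the job in at about 27.5 s of the 54 s allowed.

**Rasp:** I gripped it across the blade and released it just above the open mouth, lengthwise along the bin. The wrist camera showed it lying inside the bin before I shut the flap.

**Flap:** I held the handle bar in the fingers all the way from 2.2 rad to 0, at about 0.3 rad/s and slower near the end. I let go only after it was pressed onto the rim at about 10 N.

**Last checks:**
- The top camera put the flap level to within 0.007 rad, at about 0.146 m.
- The arm was clear of everything, and the last scene and top pictures showed the file, square, offcut, bottle, mallet, tin and look-alikes where they started. The arm hid part of the file and one green look-alike from the top camera; both were visible in the scene view.
- Forces were low wherever I read them, at most about 10 N.

**Disagreements:**
- Two views put the rasp's middle about 4 mm apart along its length.
- The open bar measured about 260 mm up, 92 mm beyond the hinge, against the stated 265 mm and 88 mm. I moved along the measured arc, and small errors there gave brief sideways forces of about 6 N.

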